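# Fill the cup with nuts through the spring-shut hopper

### The job

Tip all six nuts from the hand tray into the hopper of the bench filler while its slide is still shut, and set the empty tray down flat on the bench again. Then pull the filler's slide out by its bow handle, against the return springs, until the line scribed across the slide meets the marks on the two rails, so that the hopper empties into the cup. Finish still holding the slide there, without letting go, so that I can look down the throat before it shuts; no nut may be left outside the cup, and the other things on the bench stay where they are.

Things in the scene. Friction and masses are not known exactly. Their poses are not given: they have to be found in the camera images.
- filler: fixed bench filler, 129 mm high: aluminium funnel (hopper) on a grey frame 130 wide, two rails in front, a cup below. Origin: on the bench below the funnel's centre; x to its back, y left, z up. The slide closes the 50 mm round throat, its top at z = 65 mm. Its 56 mm window lies under the throat when the line meets the marks; pulled farther, it covers the throat again.
- mouth (a point): centre of the hopper's round mouth, in the plane of its rim, 128.5 mm above the bench; the rim is 131 mm wide outside, 119 mm clear inside, and the cone narrows at about 50 degrees from the horizontal to the 50 mm throat. Axes as the filler's.
- gate: the filler's slide with cross-head, spring rods and bow handle, one moving piece. Its frame coincides with the filler's while shut; it slides along the filler's -x from 0 (shut) to 78 mm (end stop), 60 mm being at the marks. Springs pull it shut: about 5 N when shut, 11 N at the marks, 13 N at the stop. Let go, it snaps shut.
- handle (a point): middle of the black bow handle's bar, which lies along the filler's y, 12 mm thick, 62 mm clear between its posts, 104 mm above the bench; 34 mm from the bar's middle down to the cross-head. It is 140 mm in front of the mouth's centre when shut, 200 mm at the marks. Grip it from above, fingers closing along the filler's x, and pull level. Axes as the filler's.
- line (a point): middle of the dark line scribed across the top of the slide, parallel to the filler's y; it moves with the slide. Axes as the filler's.
- marks (a point): point midway between the two dark marks cut on top of the left and right rails, 126 mm in front of the mouth's centre. The line is 60 mm behind (+x of) it when the slide is shut and level with it when the throat is fully open. Axes as the filler's.
- tray: sheet aluminium hand tray, 86 wide (its x), 140 long (its y) over the grip, walls 18 mm high, floor 3 mm thick, about 0.18 kg empty; its -y end narrows to an open spout, at its +y end stands a black grip. Origin: under the floor, on the bench when it lies flat; z up. The nuts slide on it once it is tipped more than about 25 degrees.
- grip (a point): point to hold the tray's black upright grip, 45 mm above the tray's underside and 59 mm along the tray's +y from its origin; the grip is 12 mm thick along the tray's y, 36 mm wide along x and stands 62 mm high: close the fingers along the tray's y. Axes as the tray's.
- spout (a point): middle of the spout's lip on the tray floor, 3 mm above the underside, 75 mm along the tray's -y from its origin; the spout is 63 mm wide inside. Axes as the tray's.
- nut0: steel hexagon nut, 17 mm across flats, 20 mm across corners, 8.5 mm thick, 12 g; origin at its centre, z along its hole. All six are alike and lie flat on the tray's floor at the start.
- nut1: steel hexagon nut, 17 mm across flats, 20 mm across corners, 8.5 mm thick, 12 g; origin at its centre, z along its hole. All six are alike and lie flat on the tray's floor at the start.
- nut2: steel hexagon nut, 17 mm across flats, 20 mm across corners, 8.5 mm thick, 12 g; origin at its centre, z along its hole. All six are alike and lie flat on the tray's floor at the start.
- nut3: steel hexagon nut, 17 mm across flats, 20 mm across corners, 8.5 mm thick, 12 g; origin at its centre, z along its hole. All six are alike and lie flat on the tray's floor at the start.
- nut4: steel hexagon nut, 17 mm across flats, 20 mm across corners, 8.5 mm thick, 12 g; origin at its centre, z along its hole. All six are alike and lie flat on the tray's floor at the start.
- nut5: steel hexagon nut, 17 mm across flats, 20 mm across corners, 8.5 mm thick, 12 g; origin at its centre, z along its hole. All six are alike and lie flat on the tray's floor at the start.
- cup: plain white cup, 63 mm wide at the rim, 40 mm high, standing in a 2.5 mm deep round recess of the filler's base right under the throat, rim 43 mm above the bench; origin: centre of its underside, z up.
- cup_seat (a point): centre of the recess in the filler's base in which the cup stands, 3.5 mm above the bench.
- scissors: scissors with red handles lying on the bench, 199 mm long; bystander.
- glue_bottle: small glue bottle, 35 mm wide, 96 mm high, standing on the bench; bystander.
- screwdriver: screwdriver with a red handle, 169 mm long, lying near the front edge of the bench; bystander.

How it is judged:
On the way, in this order (a step that is already met when the one before it is completed fails the run):
1. all six nuts lie in the hopper on the shut slide (horizontal distance between each of nut0, nut1, nut2, nut3, nut4, nut5 and mouth below 0.056 m and z of nut0 in the frame of filler between 0.066 and 0.124 m and z of nut1 in the frame of filler between 0.066 and 0.124 m and z of nut2 in the frame of filler between 0.066 and 0.124 m and z of nut3 in the frame of filler between 0.066 and 0.124 m and z of nut4 in the frame of filler between 0.066 and 0.124 m and z of nut5 in the frame of filler between 0.066 and 0.124 m and x of line in the frame of marks above 0.055 m), for 0.2 s.
2. the empty tray lies flat on the bench, let go, with the nuts still in the hopper and the slide shut (all of step 1 and angle between tray's own z axis and vertical below 0.08 rad and height (world z) of tray between -0.006 and 0.006 m and contact force between the fingers and tray below 0.1 N and linear speed of tray below 0.02 m/s), for 0.2 s.
At the end, for the whole second after the job is handed in: All six nuts lie in the upright cup, which still stands in its recess (within 8 mm); the tray lies flat on the bench, let go and at rest; the fingers hold the slide (at least 3 N of contact), still, with its line within 6 mm of the marks on the rails (horizontal distance between each of nut0, nut1, nut2, nut3, nut4, nut5 and cup below 0.027 m and z of nut0 in the frame of cup between 0.003 and 0.041 m and z of nut1 in the frame of cup between 0.003 and 0.041 m and z of nut2 in the frame of cup between 0.003 and 0.041 m and z of nut3 in the frame of cup between 0.003 and 0.041 m and z of nut4 in the frame of cup between 0.003 and 0.041 m and z of nut5 in the frame of cup between 0.003 and 0.041 m and angle between cup's own z axis and vertical below 0.1 rad and horizontal distance between cup and cup_seat below 0.008 m and angle between tray's own z axis and vertical below 0.08 rad and height (world z) of tray between -0.006 and 0.006 m and contact force between the fingers and tray below 0.1 N and linear speed of tray below 0.02 m/s and x of line in the frame of marks between -0.006 and 0.006 m and linear speed of gate below 0.01 m/s and contact force between the fingers and gate above 3 N and contact force between tray and gate below 0.1 N); the arm keeps its last pose, push and grip.
It fails at once if the red-handled scissors is moved by more than 25 mm (distance of scissors from where it was at the start of the episode above 0.025 m).
It fails at once if the glue bottle is moved by more than 25 mm (distance of glue_bottle from where it was at the start of the episode above 0.025 m).
It fails at once if the screwdriver is moved by more than 25 mm (distance of screwdriver from where it was at the start of the episode above 0.025 m).
It fails at once if the cup is pushed out of its recess or tipped (horizontal distance between cup and cup_seat above 0.015 m or angle between cup's own z axis and vertical above 0.3 rad).
It also fails if it takes over 67 s, if anything falls off the work surface, if the arm or the gripper's body presses on something with over 40 N, if the wrist force passes 120 N, or if a joint passes its speed limit or range.

### The arm

A 6-joint arm with a two-finger parallel gripper is mounted at the origin on a cart in front of the work surface, level with it; the furniture and walls round the work are solid. World frame = base frame: x ahead of the robot, y to its left, z up, the work surface at z = 0. Lengths are in m, angles in rad, forces in N, time in s.
With the tool pointing down it reaches from about 0.325 to 1 m from the base axis. Payload 5.1 kg.
Tool frame: the origin (TCP) lies at the very end of the fingers, on their centre line; the grasp point (between the pads) lies 19 mm behind it; z points along the fingers, y is the line along which they close (so a half turn about z gives the same grasp; the last joint's range is limited). The gripper opens to 85 mm and grips with 20 to 120 N. Pads are 22 mm wide; open, the fingers measure 114 mm over their backs; the gripper's body (76 mm by 85 mm) begins 54 mm behind the grasp point. The pads swing forward as they close: fully open they stand 13 mm farther back than shut.
Start: joints at [-1.309, 0.124, 1.65, -0, 1.367, -0.083], TCP at [0.22, -0.612, 0.231] pointing down, gripper open.
Joint ranges: [-2.61, 2.61], [-1.02, 2.33], [0.03, 2.71], [-1.35, 4.49], [0.32, 2.68], [-2.91, 2.91]. Speed limits (rad/s): [2.57, 2.57, 3.14, 3.14, 3.14, 3.14].

### API

Orientations are given as a unit quaternion [x, y, z, w].
In Python, from cell import r gives the robot as it stands. The module is installed in compiled form; this text tells all that it offers.
- The arm moves only by the tool drive_tool, never from a script. Its argument "steps" is one flat list of numbers, 7 for each row, row after row: the closure, from 0 (fully open) to 1 (shut), then the shift along the tool's x, y, z in mm, then the turn, a rotation vector about the tool's x, y, z in rad. A call has 1 to 10 rows; each row is the pose to reach, as a shift and turn from the pose commanded when the call began, along the tool's axes at that moment; what a row does not reach only later rows make up. A row lasts 1/12 s, in which the tool goes at most 41.7 mm and 7.16 degrees, less where a joint would pass 70% of its speed; a pose out of reach is approached as far as the arm can. A call with a gripper value outside its range is refused whole. The fingers move at their own pace and stop on an object; "newtons" is the grip in N (left out, the last holds). Time passes only in rows, so rows that repeat a pose let the fingers close. It gives the time, the measured TCP pose, the force, the opening and the grip force at its end, in the units of the state.
- r.get_obs(): the state, without advancing time (a new reading comes with each control period).
- r.capture(name): name is "side" or "top" or "wrist"; returns the picture (400x640x3 uint8, red, green, blue); there is no depth.
- r.camera_model(name): a dict with "K" (3x3 intrinsics, pixels), "rvec" (rotation vector, rad) and "tvec" (3), from world to camera coordinates, as OpenCV has them. Camera axes: x right, y down, z forward; pixel columns grow to the right and rows downward; lengths in m; the calibration is good to about 2 mm. A picture is of the moment at which its call begins: read the wrist's pose just before it. camera_model takes no time and is no camera call; for the wrist camera it gives the pose at the moment of the call.
- r.hand_in(): hands the job in; it is judged then, once.
The state is a dict: "time": time; "qpos": joint angles; "joint_vel": joint speeds; "joint_torque": joint torques, N m; "ee_pos": TCP position; "tool_rot": TCP orientation; "force": force on the tool from outside, world axes, zero at the start; "moment": the same for the moment, N m; "width": finger opening in m; "finger_force": force on a finger pad.
Only numpy, scipy, OpenCV 4.12 (cv2) and the standard library are available. Lean on these libraries where they do the work, as an engineer would, in place of code of your own. Each camera call takes 0.05 s, during which the arm holds its last target. There are 200 camera calls.

## Working session

There is one attempt and no reset: what is moved stays moved. The work goes in short steps, Python scripts to look and compute and a tool call to move; the robot and the scene stay as the last step left them, time stands still between calls to the robot, and variables do not carry over. Pictures are saved under pics/ and viewed, at most 10 in all, crops included, and the job is handed in when it is done.

Besides the shell and the picture viewer there is one more tool, called after "Call:" by a JSON object that holds its "method" and its "body". drive_tool: Moves the arm, as the interface text tells. Its arguments: {"type":"object","properties":{"steps":{"type":"array","items":{"type":"number"}},"newtons":{"type":"number"}},"required":["steps"]}

```bash
mkdir -p pics
python3 - <<'E'
from cell import r
import cv2,numpy as np
for n in("top","side"):
    cv2.imwrite(f"pics/{n}0.png",r.capture(n)[:,:,::-1])
    m=r.camera_model(n);R=cv2.Rodrigues(np.array(m["rvec"],float))[0];print(n,np.round(m["K"],1).tolist(),(-R.T@np.array(m["tvec"]).ravel()).round(3),R.round(2).tolist())
o=r.get_obs();print(o)
E
```

```text
top [[379.8, 0.0, 323.4], [0.0, 379.8, 196.8], [0.0, 0.0, 1.0]] [0.468 0.045 0.999] [[0.01, -1.0, -0.01], [-0.99, -0.01, -0.16], [0.16, 0.01, -0.99]]
side [[459.2, 0.0, 315.8], [0.0, 459.2, 194.4], [0.0, 0.0, 1.0]] [0.232 0.935 0.464] [[-0.91, -0.4, 0.01], [-0.15, 0.31, -0.94], [0.37, -0.86, -0.35]]
{'time': 0.1, 'qpos': array([-1.30860642e+00,  1.24489710e-01,  1.65151664e+00, -4.77951444e-06,
        1.36752256e+00, -8.25867192e-02]), 'joint_vel': array([-5.78222502e-04, -8.53995555e-04, -3.17852915e-03,  6.53940730e-04,
       -1.78245755e-03, -1.11169553e-05]), 'joint_torque': array([-6.29616261e-05, -4.24930859e+01, -3.66653931e+01, -1.06558239e-04,
        3.92960952e-03, -5.45062832e-06]), 'ee_pos': array([ 0.21952821, -0.61122435,  0.230156  ]), 'tool_rot': array([ 9.85177351e-01,  1.71536148e-01, -8.91530659e-05, -9.64014604e-04]), 'force': array([-0.09229502, -0.20963776, -0.03041087]), 'moment': array([0.0502829 , 0.00345616, 0.02347339]), 'finger_force': 0.0, 'width': 0.08569909623133587}
```

View pics/top0.png

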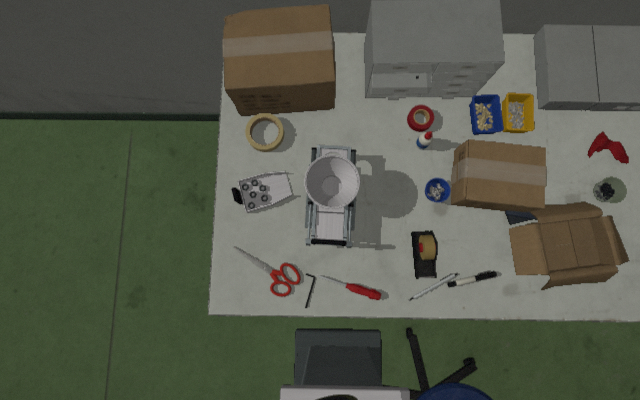

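View pics/side0.png

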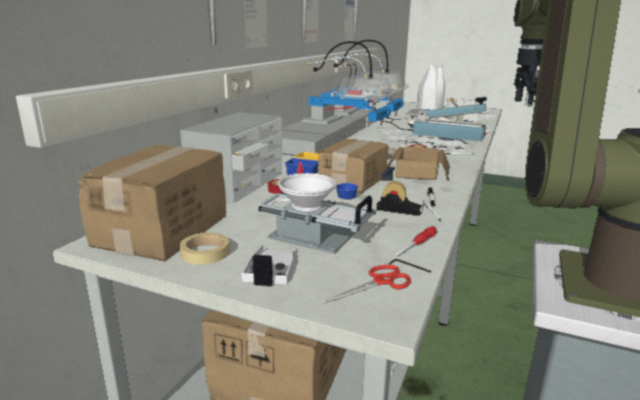

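Top view: the filler is at about (332,183) with its handle toward the robot, around (330,243). The tray is at (262,193), grip at the left (237,195), spout to the right. The scissors are at (275,272) and the screwdriver at (352,288). Next a zoom with a colour-based measurement.

```bash
cat > h.py <<'E'
from cell import r
import cv2,numpy as np
from scipy.spatial.transform import Rotation as Ro
def cam(n):
    m=r.camera_model(n);R=cv2.Rodrigues(np.array(m["rvec"],float))[0]
    return np.array(m["K"]),R,np.array(m["tvec"],float).ravel()
def ray(c,uv,z):
    K,R,t=c;o=-R.T@t;d=R.T@np.linalg.solve(K,[*uv,1]);return o+d*(z-o[2])/d[2]
def proj(c,p):
    K,R,t=c;q=K@(R@np.array(p,float)+t);return q[:2]/q[2]
E
python3 - <<'E'
from h import *
im=cv2.imread("pics/top0.png");c=cam("top")
z=cv2.resize(im[130:260,225:385],None,fx=5,fy=4.6,interpolation=cv2.INTER_CUBIC)
cv2.imwrite("pics/z1.png",z[:598])
g=im.max(2)
m=((g<50)*255).astype(np.uint8)
n,l,s,ce=cv2.connectedComponentsWithStats(m[:,:420])
for i in range(1,n):
    if s[i,4]>8 and 225<ce[i][0]<400 and 130<ce[i][1]<300: print(s[i],ce[i].round(1),ray(c,ce[i],.104)[:2].round(3),ray(c,ce[i],.055)[:2].round(3))
E
```

```text
[312 148   5  11  20] [314.2 151.5] [0.723 0.081] [0.737 0.083]
[351 150   5  14  23] [353.4 154.2] [ 0.717 -0.015] [ 0.731 -0.018]
[232 188  11  16 108] [236.9 195.5] [0.612 0.264] [0.62  0.276]
[250 192   4   6  11] [251.1 193.9] [0.617 0.23 ] [0.625 0.24 ]
[261 195   4   6  10] [262.4 197.3] [0.609 0.203] [0.616 0.211]
[308 201   5   5  16] [310.3 202.6] [0.597 0.088] [0.604 0.09 ]
[348 201   6   7  26] [350.9 204.3] [ 0.594 -0.009] [ 0.601 -0.012]
[248 202   5   5   9] [249.4 204.1] [0.592 0.233] [0.599 0.243]
[311 239  36   7 156] [328.3 241.9] [0.505 0.044] [0.507 0.044]
[305 274  10  34  55] [309.8 290. ] [0.394 0.086] [0.39  0.088]
```

View pics/z1.png

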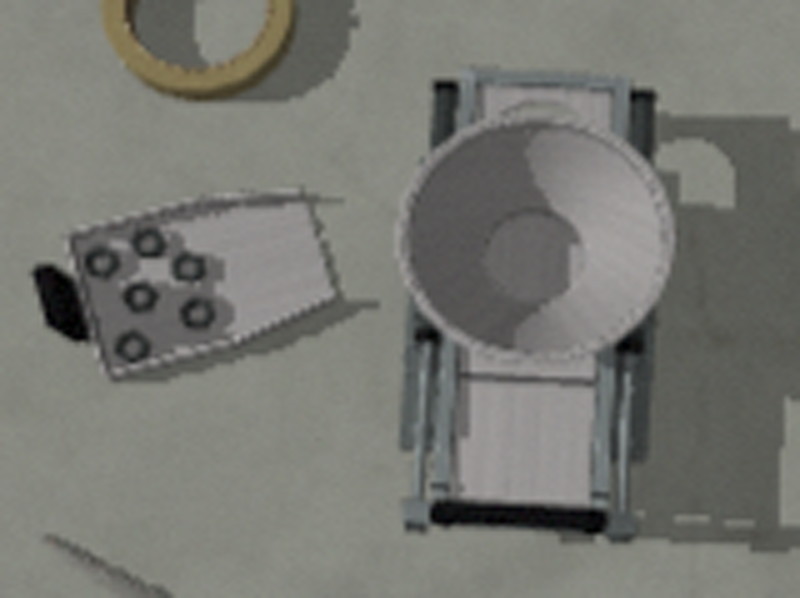

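The zoom shows the mouth ellipse at about (332.5,181.7), the handle bar at (328,242), the tray's spout corners at (286,171) and (293,195), the grip at (237,195), and six nuts near the grip end.

Run:
```python
from h import *
c=cam("top")
mo=ray(c,(332.5,181.7),.1285);ha=ray(c,(328.3,241.9),.107)
print("mouth",mo.round(3),"handle",ha.round(3),"yaw filler deg",np.degrees(np.arctan2(*(mo-ha)[[1,0]])),np.hypot(*(mo-ha)[:2]))
# rails: rear corners / front along z .07
for a in [(470,72),(630,82),(440,490),(605,495)]:
    print(ray(c,(225+a[0]/5,130+a[1]/4.6),.07).round(3))
sp=(ray(c,(286,171.3),.003)+ray(c,(293,194.8),.003))/2
im=cv2.imread("pics/top0.png");m=(im[180:212,225:246].max(2)<60).astype(np.uint8)
k=max(cv2.findContours(m,0,2)[0],key=cv2.contourArea);print(cv2.minAreaRect(k))
g=ray(c,(236.9,195.5),.045)
print("spout",sp.round(3),"grip",g.round(3),np.hypot(*(sp-g)[:2]),"ang",np.degrees(np.arctan2(*(sp-g)[[1,0]])))
o=r.get_obs();T=Ro.from_quat(o["tool_rot"])
print(T.as_matrix().round(3).tolist());ty=T.as_matrix()[:,1];print("tooly ang",np.degrees(np.arctan2(ty[1],ty[0])))
for t in [(*g[:2],.2)]: print((T.inv().apply(np.array(t)-o["ee_pos"])*1000).round(0))
```

```text
mouth [0.643 0.036 0.129] handle [0.505 0.044 0.107] yaw filler deg -3.4206228031026793 0.13917364123116469
[0.748 0.07  0.07 ]
[ 0.743 -0.011  0.07 ]
[0.519 0.082 0.07 ]
[0.517 0.001 0.07 ]
((12.000001907348633, 15.5), (16.97749137878418, 7.518604278564453), 75.96376037597656)
spout [0.664 0.15  0.003] grip [0.622 0.279 0.045] 0.1357322622532392 ang -71.90607436087386
[[0.941, 0.338, -0.001], [0.338, -0.941, 0.002], [0.0, -0.002, -1.0]]
tooly ang -70.24569015741157
[ 679. -701.   32.]
```

Call:
{"method": "drive_tool", "body": {"steps": [0,340,-350,15,0,0,0.02,0,340,-350,15,0,0,0.02,0,340,-350,15,0,0,0.02,0,340,-350,15,0,0,0.02,0,340,-350,15,0,0,0.02,0,340,-350,15,0,0,0.02,0,340,-350,15,0,0,0.02,0,340,-350,15,0,0,0.02,0,340,-350,15,0,0,0.02,0,340,-350,15,0,0,0.02], "newtons": 100}}

```text
time: 0.93
ee_pos: [0.3919, -0.2305, 0.2181]
tool_rot: [0.987, 0.161, -0.0, -0.0]
force: [1.1, -0.4, 0.0]
width: 0.0853
finger_force: 0.0
```

Call:
{"method": "drive_tool", "body": {"steps": [0,340,-350,15,0,0,0.01,0,340,-350,15,0,0,0.01,0,340,-350,15,0,0,0.01,0,340,-350,15,0,0,0.01,0,340,-350,15,0,0,0.01,0,340,-350,15,0,0,0.01,0,340,-350,15,0,0,0.01,0,340,-350,15,0,0,0.01,0,340,-350,15,0,0,0.01,0,340,-350,15,0,0,0.01]}}

```text
time: 1.77
ee_pos: [0.5717, 0.1454, 0.2051]
tool_rot: [0.988, 0.157, -0.0, 0.0]
force: [0.6, -0.3, 1.0]
width: 0.0855
finger_force: 0.0
```

```bash
cat >> h.py <<'E'
def to(p):
    o=r.get_obs();T=Ro.from_quat(o["tool_rot"]);return (T.inv().apply(np.array(p)-o["ee_pos"])*1000).round(1)
E
python3 - <<'E'
from h import *
print(to((.622,.279,.17)))
E
```

```text
[  89.3 -111.4   35. ]
```

Call:
{"method": "drive_tool", "body": {"steps": [0,89,-111,35,0,0,0,0,89,-111,35,0,0,0,0,89,-111,35,0,0,0,0,89,-111,35,0,0,0,0,89,-111,35,0,0,0,0,89,-111,35,0,0,0]}}

```text
time: 2.27
ee_pos: [0.6211, 0.277, 0.1691]
tool_rot: [0.987, 0.158, -0.001, 0.0]
force: [-0.1, 0.3, 0.4]
width: 0.0853
finger_force: 0.0
```

Run:
```python
from h import *
c=cam("wrist");im=r.capture("wrist")[:,:,::-1];cv2.imwrite("pics/w1.png",im)
o=r.get_obs();print(o["ee_pos"],o["qpos"],(-c[1].T@c[2]).round(3))
m=(im.max(2)<45).astype(np.uint8)
for k in cv2.findContours(m,0,2)[0]:
    if cv2.contourArea(k)>300: q=cv2.minAreaRect(k);print(q,ray(c,q[0],.062).round(3))
print(proj(c,(.622,.279,.062)))
```

```text
[0.6212732  0.27609075 0.16988036] [ 3.39429696e-01  2.31277923e-01  1.63339306e+00 -4.32934174e-04
  1.27867577e+00  1.59496278e+00] [0.695 0.302 0.312]
((319.5, 328.5), (141.0, 639.0), 90.0) [0.494 0.237 0.062]
((317.5, 186.5), (51.0, 11.0), 90.0) [0.629 0.282 0.062]
[318.79851616 195.28316647]
```

View pics/w1.png

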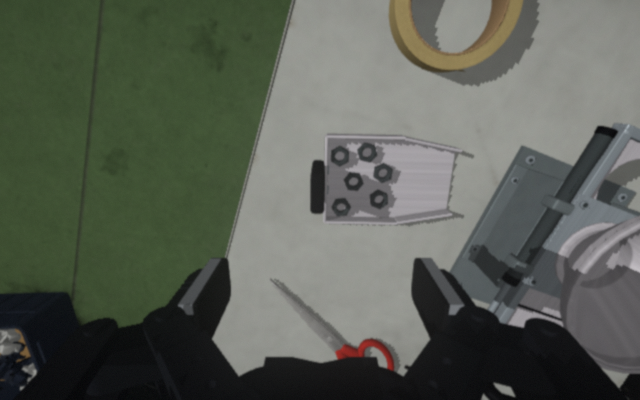

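The wrist view shows the grip at (317,186), aligned with the finger-closing line. The tray lies straight in the picture, spout to the right at about (450,182). I'll descend on the grip.

Run:
```python
from h import *
print(to((.624,.280,.026)))
```

```text
[  4.1  -2.9 143.9]
```

Call:
{"method": "drive_tool", "body": {"steps": [0,4,-3,35,0,0,0,0,4,-3,70,0,0,0,0,4,-3,105,0,0,0,0,4,-3,130,0,0,0,0,4,-3,143.5,0,0,0,0,4,-3,143.5,0,0,0,0.5,4,-3,143.5,0,0,0,1,4,-3,143.5,0,0,0,1,4,-3,143.5,0,0,0,1,4,-3,143.5,0,0,0], "newtons": 100}}

```text
time: 3.15
ee_pos: [0.6262, 0.2809, 0.0299]
tool_rot: [0.988, 0.157, 0.002, -0.0]
force: [0.3, 0.5, -0.6]
width: 0.039
finger_force: 0.0
```

Call:
{"method": "drive_tool", "body": {"steps": [1,0,0,0,0,0,0,1,0,0,0,0,0,0,1,0,0,0,0,0,0,1,0,0,0,0,0,0,1,0,0,0,0,0,0]}}

```text
time: 3.57
ee_pos: [0.6253, 0.2808, 0.0286]
tool_rot: [0.988, 0.157, 0.001, -0.0]
force: [-1.2, 1.2, 5.4]
width: 0.0107
finger_force: 98.3
```

Call:
{"method": "drive_tool", "body": {"steps": [1,0,0,-10,0,0,0,1,0,0,-30,0,0,0,1,0,0,-55,0,0,0,1,0,0,-80,0,0,0,1,0,0,-105,0,0,0,1,0,0,-125,0,0,0,1,0,0,-140,0,0,0,1,0,0,-147,0,0,0,1,0,0,-147,0,0,0]}}

```text
time: 4.32
ee_pos: [0.6253, 0.2807, 0.1761]
tool_rot: [0.988, 0.157, 0.001, -0.0]
force: [0.4, 0.5, -1.8]
width: 0.0105
finger_force: 97.5
```

Run:
```python
from h import *
o=r.get_obs();T=Ro.from_quat(o["tool_rot"]).as_matrix()
lip=o["ee_pos"]+.134*T[:,1]+.0256*T[:,2]
c=cam("wrist");im=r.capture("wrist")[:,:,::-1];cv2.imwrite("pics/w2.png",im)
print(o["ee_pos"],"lip",lip.round(3),proj(c,lip))
mo=np.array([.643,.036,.1485]);want=mo-.022*T[:,1]
print(want,to(o["ee_pos"]+want-lip))
```

```text
[0.62531716 0.28068239 0.17606306] lip [0.667 0.153 0.15 ] [548.74456876 238.2427753 ]
[0.63618779 0.05691874 0.1485033 ] [-58.2  82.1   0. ]
```

View pics/w2.png

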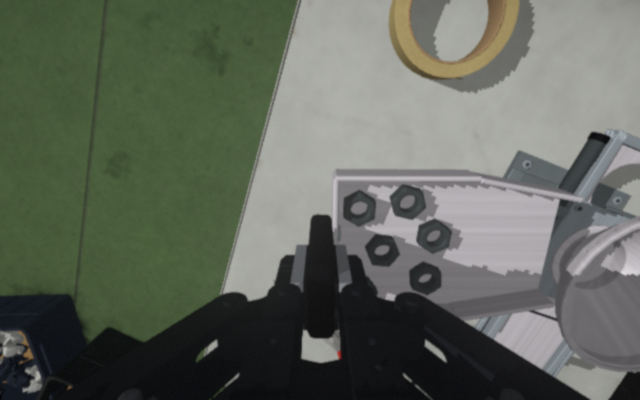

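The wrist view shows the tray held level with the spout's lip centred near (555,248), pointing at the hopper, and nuts in the tray. I'll move over the mouth, then tilt about the lip.

Call:
{"method": "drive_tool", "body": {"steps": [1,-5,8,0,0,0,0,1,-16,23,0,0,0,0,1,-29,43,0,0,0,0,1,-41,61,0,0,0,0,1,-50,74,0,0,0,0,1,-54,80,0,0,0,0,1,-55,82,0,0,0,0,1,-55,82,0,0,0,0]}}

```text
time: 5.03
ee_pos: [0.5976, 0.185, 0.1737]
tool_rot: [0.988, 0.156, -0.0, -0.0]
force: [1.5, 0.3, -1.5]
width: 0.0106
finger_force: 97.6
```

Call:
{"method": "drive_tool", "body": {"steps": [1,0,1.5,-7,0.05,0,0,1,0,3.2,-13.3,0.1,0,0,1,0,7.8,-26,0.2,0,0,1,0,13.6,-38.5,0.3,0,0,1,0,20.5,-50,0.4,0,0,1,0,24.5,-55.7,0.45,0,0,1,0,28.7,-61,0.5,0,0,1,0,33,-66.3,0.55,0,0,1,0,33,-66.3,0.55,0,0]}}

```text
time: 5.78
ee_pos: [0.6092, 0.1528, 0.2403]
tool_rot: [0.951, 0.15, -0.042, -0.268]
force: [0.1, 1.4, -2.8]
width: 0.0111
finger_force: 97.8
```

Run:
```python
from h import *
im=r.capture("top")[:,:,::-1];z=cv2.resize(im[130:260,225:385],None,fx=3,fy=3,interpolation=cv2.INTER_CUBIC)
s=cv2.resize(r.capture("side")[130:290,200:400,::-1],None,fx=2.4,fy=2.4)
b=np.zeros((390,960,3),np.uint8);b[:390,:480]=z;b[:384,480:]=s;cv2.imwrite("pics/p1.png",cv2.resize(b,(800,325)))
o=r.get_obs();T=Ro.from_quat(o["tool_rot"]).as_matrix()
print("lip",(o["ee_pos"]+.134*T[:,1]+.0256*T[:,2]).round(3),o["qpos"].round(2),T[:,1])
```

```text
lip [0.64  0.058 0.148] [-0.06  0.15  1.67  0.51  1.54  1.13] [ 0.2640074  -0.81127467 -0.52166417]
```

View pics/p1.png

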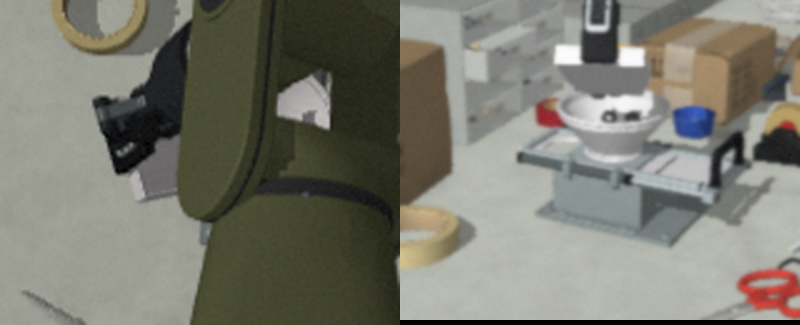

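The side view shows the nuts sliding out of the spout into the hopper at about (620,117). I'll tilt further so that all of them come out.

Call:
{"method": "drive_tool", "body": {"steps": [1,0,1.5,-7,0.05,0,0,1,0,3.2,-13.3,0.1,0,0,1,0,7.8,-26,0.2,0,0,1,0,13.6,-38.5,0.3,0,0,1,0,13.6,-38.5,0.3,0,0,1,0,13.6,-38.5,0.3,0,0,1,0,13.6,-38.5,0.3,0,0,1,0,13.6,-38.5,0.3,0,0,1,0,13.6,-38.5,0.3,0,0,1,0,13.6,-38.5,0.3,0,0]}}

```text
time: 6.72
ee_pos: [0.6175, 0.1249, 0.2668]
tool_rot: [0.9, 0.144, -0.064, -0.407]
force: [-0.1, 0.8, -1.7]
width: 0.0107
finger_force: 98.0
```

Run:
```python
from h import *
s=cv2.resize(r.capture("side")[130:240,250:370,::-1],None,fx=3,fy=3)
w=r.capture("wrist")[:,:,::-1]
b=np.zeros((400,1000,3),np.uint8);b[:,:640]=w;b[:330,640:]=s;cv2.imwrite("pics/p2.png",cv2.resize(b,(800,320)))
```

```text
(no output)
```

View pics/p2.png

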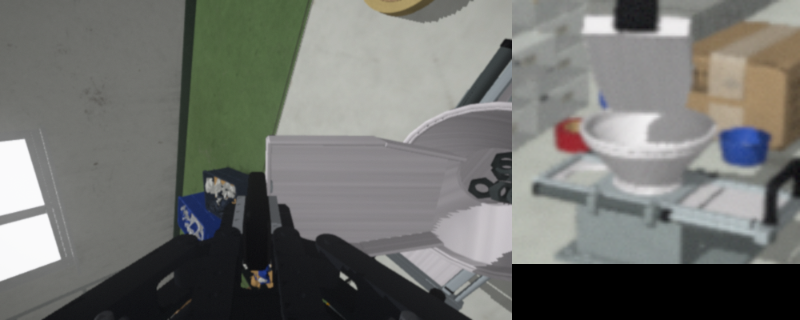

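The tray is empty and the nuts lie in the hopper around (490,180). I'll tilt back, return and set it down.

Call:
{"method": "drive_tool", "body": {"steps": [1,0,-1.9,13.5,-0.1,0,0,1,0,-2.4,27,-0.2,0,0,1,0,-1.5,40.7,-0.3,0,0,1,0,0.6,54.2,-0.4,0,0,1,0,4,67.3,-0.5,0,0,1,0,8.9,80.2,-0.6,0,0,1,0,15,92,-0.7,0,0,1,0,22.2,104,-0.8,0,0,1,0,26.4,109.4,-0.85,0,0,1,0,26.4,109.4,-0.85,0,0]}}

```text
time: 7.65
ee_pos: [0.5954, 0.1879, 0.1723]
tool_rot: [0.987, 0.159, -0.002, -0.0]
force: [-0.1, -0.5, -1.8]
width: 0.0108
finger_force: 97.8
```

Run:
```python
from h import *
o=r.get_obs();print(o["ee_pos"],o["tool_rot"],to((.6253,.2808,.06)),to((.6253,.2808,.028)))
im=r.capture("wrist")
m=cv2.cvtColor(im,cv2.COLOR_RGB2GRAY)
cv2.imwrite("pics/w3.png",im[:,:,::-1])
```

```text
[0.5953786  0.1878886  0.17229632] [ 9.87335760e-01  1.58634617e-01 -1.77585520e-03 -2.82058792e-05] [ 57.9 -78.8 112.1] [ 58.  -78.8 144.1]
```

Call:
{"method": "drive_tool", "body": {"steps": [1,20,-27,0,0,0,0,1,42,-57,0,0,0,0,1,58,-79,5,0,0,0,1,58,-79,35,0,0,0,1,58,-79,70,0,0,0,1,58,-79,105,0,0,0,1,58,-79,128,0,0,0,1,58,-79,136,0,0,0,1,58,-79,140,0,0,0,1,58,-79,142,0,0,0]}}

```text
time: 8.53
ee_pos: [0.6296, 0.2781, 0.0332]
tool_rot: [0.988, 0.156, 0.001, -0.0]
force: [0.5, 0.1, -1.0]
width: 0.0109
finger_force: 97.9
```

Call:
{"method": "drive_tool", "body": {"steps": [1,0,0,1,0,0,0,1,0,0,1,0,0,0,1,0,0,1,0,0,0]}}

```text
time: 8.78
ee_pos: [0.6298, 0.2789, 0.0335]
tool_rot: [0.988, 0.157, 0.002, -0.0]
force: [-0.5, -0.1, -1.2]
width: 0.0105
finger_force: 97.9
```

Call:
{"method": "drive_tool", "body": {"steps": [1,0,0,1,0,0,0,1,0,0,2,0,0,0,1,0,0,3,0,0,0,1,0,0,4,0,0,0,1,0,0,4,0,0,0]}}

```text
time: 9.2
ee_pos: [0.6287, 0.2788, 0.0285]
tool_rot: [0.988, 0.157, 0.0, -0.0]
force: [-2.3, -0.8, 5.1]
width: 0.011
finger_force: 99.1
```

Call:
{"method": "drive_tool", "body": {"steps": [0.7,0,0,0,0,0,0,0.4,0,0,0,0,0,0,0,0,0,0,0,0,0,0,0,0,0,0,0,0,0,0,0,0,0,0,0,0,0,0,-15,0,0,0,0,0,0,-45,0,0,0,0,0,0,-85,0,0,0,0,0,0,-125,0,0,0,0,0,0,-165,0,0,0]}}

```text
time: 10.03
ee_pos: [0.6281, 0.2784, 0.195]
tool_rot: [0.988, 0.157, 0.0, -0.0]
force: [0.9, 0.8, 0.0]
width: 0.0851
finger_force: 0.0
```

Run:
```python
from h import *
o=r.get_obs();T=Ro.from_quat(o["tool_rot"]).as_matrix();print(o["ee_pos"],T[:,1])
s=r.capture("side")[130:290,220:420,::-1];w=r.capture("wrist")[:,:,::-1]
b=np.zeros((400,1040,3),np.uint8);b[:,:640]=w;b[:320,640:]=cv2.resize(s,None,fx=2,fy=2);cv2.imwrite("pics/p3.png",cv2.resize(b,(800,308)))
```

```text
[0.62814969 0.2784057  0.19497643] [ 3.09586917e-01 -9.50871148e-01 -2.14768449e-05]
```

View pics/p3.png

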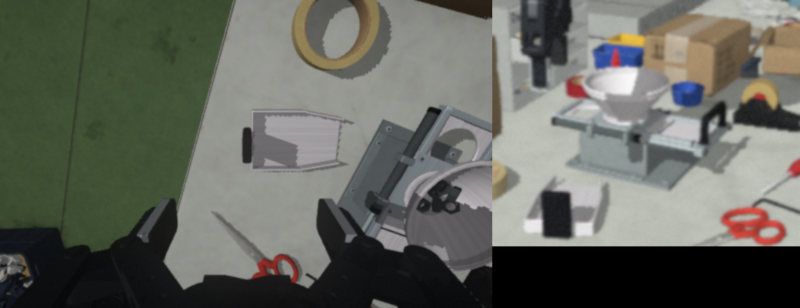

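The tray lies flat and empty at (295,140) in the wrist view, and all the nuts are in the hopper at (440,195). On to the handle.

Run:
```python
from h import *
print(to((.504,.0437,.175)))
```

```text
[-196.4  184.9   25.9]
```

Call:
{"method": "drive_tool", "body": {"steps": [0,-20,18,0,0,0,-0.12,0,-40,37,0,0,0,-0.24,0,-60,56,0,0,0,-0.36,0,-80,75,0,0,0,-0.48,0,-100,94,5,0,0,-0.6,0,-120,113,10,0,0,-0.72,0,-140,132,15,0,0,-0.84,0,-160,151,20,0,0,-0.96,0,-180,170,26,0,0,-1.08,0,-196,185,26,0,0,-1.2]}}

```text
time: 10.97
ee_pos: [0.4975, 0.0405, 0.1654]
tool_rot: [0.725, 0.689, -0.001, -0.0]
force: [-0.6, -0.2, -0.5]
width: 0.0852
finger_force: 0.0
```

Call:
{"method": "drive_tool", "body": {"steps": [0,0,0,0,0,0,0,0,0,0,0,0,0,0]}}

```text
time: 11.13
ee_pos: [0.4992, 0.0413, 0.1668]
tool_rot: [0.728, 0.686, 0.001, 0.0]
force: [-0.4, 0.9, 0.2]
width: 0.0852
finger_force: 0.0
```

Run:
```python
from h import *
c=cam("wrist");im=r.capture("wrist")[:,:,::-1]
o=r.get_obs();T=Ro.from_quat(o["tool_rot"]).as_matrix();print(o["ee_pos"],"tooly",np.degrees(np.arctan2(T[1,1],T[0,1])),to((.504,.0437,.085)))
for p in [(.504,.0437,.11),(.504,.075,.11),(.504,.012,.11)]:
    print(proj(c,p).round(0))
cv2.imwrite("pics/w4.png",im)
```

```text
[0.49965545 0.04190769 0.16699566] tooly -3.351298953383441 [ 2.   4.1 82. ]
[328. 216.]
[325. 171.]
[330. 258.]
```

View pics/w4.png

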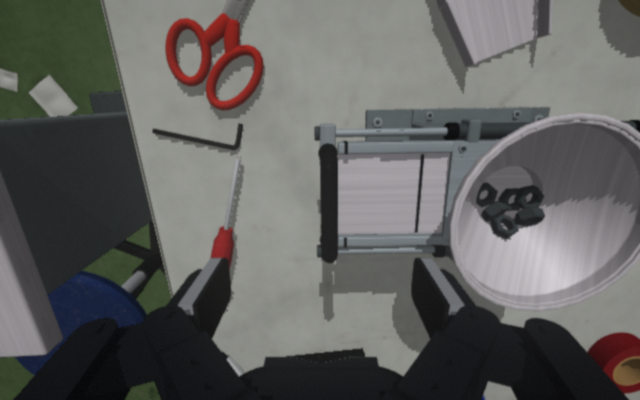

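The wrist view shows the bow handle's bar at (328,203), the scribed line at (420,193), the rail marks at (346,147) and (346,241), and the six nuts in the throat at (510,205). The fingers straddle the bar, so I'll go down and close.

Call:
{"method": "drive_tool", "body": {"steps": [0,4,4,30,0,0,0,0,4,4,60,0,0,0,0,4,4,78,0,0,0,0,4,4,82,0,0,0,0.5,4,4,82,0,0,0,1,4,4,82,0,0,0,1,4,4,82,0,0,0,1,4,4,82,0,0,0,1,4,4,82,0,0,0,1,4,4,82,0,0,0], "newtons": 100}}

```text
time: 12.02
ee_pos: [0.5044, 0.0457, 0.0853]
tool_rot: [0.727, 0.687, 0.001, 0.001]
force: [9.2, -0.0, -0.1]
width: 0.0125
finger_force: 3.7
```

Call:
{"method": "drive_tool", "body": {"steps": [1,0,0,0,0,0,0,1,0,0,0,0,0,0,1,0,0,0,0,0,0]}}

```text
time: 12.27
ee_pos: [0.5053, 0.0456, 0.0856]
tool_rot: [0.727, 0.687, 0.002, 0.002]
force: [4.7, 0.7, 2.8]
width: 0.0091
finger_force: 97.8
```

Run:
```python
from h import *
o=r.get_obs();T=Ro.from_quat(o["tool_rot"]);a=np.radians(-3.1);p=o["ee_pos"]
print(p,o["force"],o["width"],T.inv().apply([-60*np.cos(a),-60*np.sin(a),0]))
```

```text
[0.50527306 0.04560126 0.08557587] [4.6613497  0.66432855 2.76080127] 0.009070434633877071 [ -0.11188777 -59.99931862  -0.26314663]
```

Call:
{"method": "drive_tool", "body": {"steps": [1,0,-5,0,0,0,0,1,0,-13,0,0,0,0,1,0,-22,0,0,0,0,1,0,-31,0,0,0,0,1,0,-40,0,0,0,0,1,0,-48,0,0,0,0,1,0,-55,0,0,0,0,1,0,-59,0,0,0,0,1,0,-60,0,0,0,0,1,0,-60,0,0,0,0]}}

```text
time: 13.1
ee_pos: [0.4463, 0.0483, 0.0856]
tool_rot: [0.727, 0.687, 0.002, 0.003]
force: [10.0, -2.4, -1.9]
width: 0.0091
finger_force: 98.1
```

Call:
{"method": "drive_tool", "body": {"steps": [1,0,0,0,0,0,0,1,0,0,0,0,0,0,1,0,0,0,0,0,0,1,0,0,0,0,0,0]}}

```text
time: 13.43
ee_pos: [0.4465, 0.0483, 0.0856]
tool_rot: [0.727, 0.687, 0.002, 0.003]
force: [10.9, -3.1, -1.3]
width: 0.0088
finger_force: 98.1
```

Run:
```python
from h import *
w=r.capture("wrist")[:,:,::-1];t=r.capture("top")[140:270,270:400,::-1];s=r.capture("side")[130:290,220:420,::-1]
o=r.get_obs();print(o["ee_pos"],o["force"],o["finger_force"])
b=np.zeros((600,800,3),np.uint8)
b[:300,:480]=cv2.resize(w,(480,300));b[:300,480:]=cv2.resize(s,(320,300));b[300:,:300]=cv2.resize(t,(300,300));b[300:,300:]=cv2.resize(w[0:220,280:640],(500,300))
cv2.imwrite("pics/f1.png",b)
```

```text
[0.4465473  0.04826833 0.08560678] [10.10716757 -2.71073768 -1.77168525] 98.14489960670471
```

View pics/f1.png

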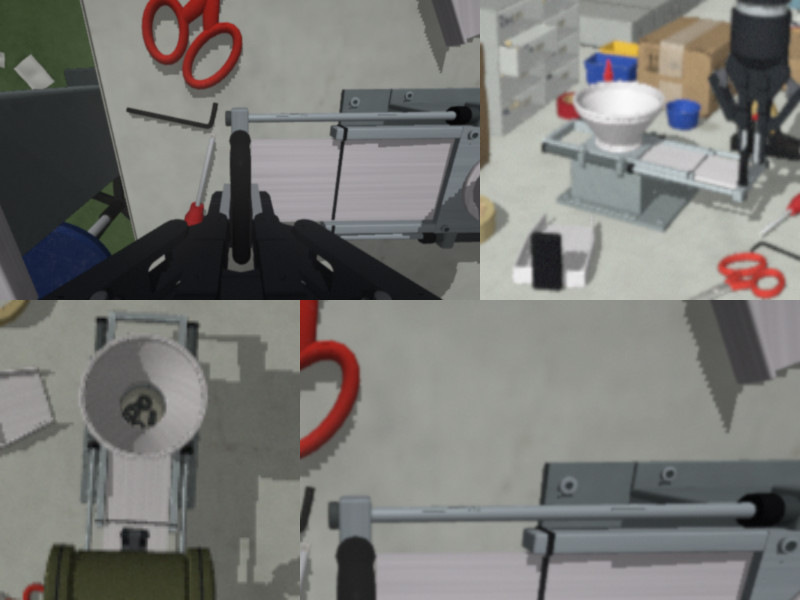

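The line meets both rail marks (340,185 in the wrist panel), the handle is held, the tray lies flat, and the hopper cone is empty. Nuts show low down through the throat. Before handing in, I'll check by numbers that they're at cup depth.

Run:
```python
from h import *
c=cam("top");ms=[r.capture("top").astype(float) for _ in range(4)];g=np.mean(ms,0).mean(2)
mo=np.array([.643,.036])
for z in(.0035,.04,.065,.1285): print(z,proj(c,(*mo,z)).round(1))
u,v=proj(c,(*mo,.03)).astype(int)
print(u,v);print(g[v-14:v+15,u-14:u+15].astype(int))
```

```text
0.0035 [331.9 191.2]
0.04 [332.  188.7]
0.065 [332.2 186.9]
0.1285 [332.5 181.9]
332 189
[[ 93  93  91  92  93  92  93  93  93  92  89  84  82  82  81  82  90 116
  146 145 147 151 153 155 156 157 159 160 159]
 [ 91  92  91  92  91  91  90  91  86  77  82  80  80  75  78  78  70  86
  111 138 149 152 155 155 158 160 161 162 163]
 [ 90  91  90  92  92  93  91  83  79  75  71  67  69  70  68  68  59  69
   80 106 135 157 155 156 159 161 160 161 164]
 [ 89  91  91  90  92  92  81  80  69  67  72  76  76  75  77  74  71  72
   69  75 102 139 158 160 160 160 161 163 164]
 [ 90  90  89  90  90  86  77  70  70  75  78  82  82  81  81  81  79  77
   75  70  71 106 151 162 163 161 164 162 164]
 [ 90  89  90  92  95  79  65  73  80  82  82  81  81  75  74  79  81  81
   79  75  66  78 126 165 164 165 166 166 166]
 [ 89  91  89  89  85  68  71  80  82  83  90  87  66  46  49  56  68  81
   81  79  75  69  96 152 165 166 166 168 168]
 [ 90  90  91  87  71  69  79  82  90  96  98  85  43  32  31  37  46  70
   84  81  80  76  78 128 168 167 167 166 168]
 [ 89  89  90  90  65  77  81  89  99 103  
[... 1798 characters left out ...]
 90  90  91  87  86  88  90 108 113 123 127 133
  138 141 144 143 143 146 150 151 151 150 151]
 [ 89  88  88  89  90  90  90  87  87  87  87  88 107 117 121 122 126 131
  135 138 143 143 143 144 148 151 151 151 150]
 [ 88  88  90  91  91  88  89  86  85  87  90 106 114 118 120 122 125 128
  133 135 140 144 144 144 145 148 150 151 150]
 [ 87  89  90  89  89  88  86  86  87  90 105 112 116 118 121 124 126 128
  130 134 138 143 145 145 145 146 148 151 149]
 [101  90  90  89  88  87  86  87  88  91 112 115 117 119 122 123 126 128
  130 132 136 139 143 146 145 145 146 149 151]
 [135 115  93  89  87  86  87  88  89  92 115 116 117 119 121 124 127 128
  129 131 134 138 140 144 146 145 144 126 145]]
```

```bash
python3 -c "
from cell import r
print(r.hand_in())"
```

```text
the job is handed in; nothing more can be done
None
```

The job is handed in at about 14 s of robot time: the nuts went from the hopper down into the cup (seen at cup depth through the throat, though I couldn't count all six there), the empty tray lies flat on the bench, and the gripper is still holding the slide with its line at the rail marks.

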